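# Show a sample pot's underside to the inspection camera

## Robot

A 6-joint arm with a two-finger parallel gripper is mounted at the origin on the work surface. World frame = base frame: x ahead of the robot, y to its left, z up, the work surface at z = 0. Lengths are in m, angles in rad, forces in N, time in s.
With the tool pointing down it reaches from about 0.375 to 0.75 m from the base axis. Payload 9 kg.
Tool frame: the origin (TCP) lies midway between the tips of the shut fingers; the grasp point (between the pads) lies 19 mm behind it; z points along the fingers, y is the line along which they close (so a half turn about z gives the same grasp; the last joint's range is limited). The gripper opens to 85 mm and grips with 20 to 120 N. Pads are 22 mm wide; open, the fingers measure 114 mm over their backs; the gripper's body (76 mm by 85 mm) begins 54 mm behind the grasp point. The pads swing forward as they close: fully open they stand 13 mm farther back than shut.
Start: joints at [0.904, 0.104, 0.097, 1.564, 0, 1.353], TCP at [0.26, 0.541, 0.231] pointing down, gripper open.
Joint ranges: [-2.99, 2.99], [-0.84, 1.86], [-1.1, 1.16], [-1.84, 2.11], [-1.51, 1.56], [-3.14, 3.14]. Speed limits (rad/s): [2.22, 2.22, 2.57, 3.14, 3.14, 3.14].

## Interface

Orientations are given as a unit quaternion [w, x, y, z].
In Python, from cell import arm gives the robot as it stands.
- The arm moves only by the tool drive_effector, called after "Call:" as name(argument=value, ...), one argument or row to a line, values as JSON. Schema: {"type":"object","properties":{"steps":{"type":"array","items":{"type":"object","properties":{"dx":{"type":"number"},"dy":{"type":"number"},"dz":{"type":"number"},"drx":{"type":"number"},"dry":{"type":"number"},"drz":{"type":"number"}},"additionalProperties":false},"minItems":1,"maxItems":5},"jaw":{"type":"number"},"grip_n":{"type":"number"},"only":{"type":"string"},"quiet":{"type":"boolean"},"lines":{"type":"string"}},"required":["steps"],"additionalProperties":false}. steps is a list of rows, 1 to 5 of them, each an object with the fields dx, dy, dz (the shift in units of 5 mm), drx, dry, drz (a rotation vector in rad); a field left out counts as zero; each row is the pose to reach, as a shift and turn from the pose commanded when the call began, along the tool's axes at that moment; what a row does not reach only later rows make up. A row lasts 1/10 s, in which the tool goes at most 0.05 m and 0.15 rad, less where a joint would pass 70% of its speed; a pose out of reach is approached as far as the arm can. jaw is the finger opening in m, set as the call begins (left out keeps the last). The fingers move at their own pace and stop on an object; grip_n is the grip in N (left out, the last holds). Time passes only in rows, so rows that do not move let the fingers close. The tool returns the time, the measured TCP pose, the force, the opening and the grip force at its end. only (a regular expression) keeps the lines of the reply that match it, lines (a string "A,B") keeps lines A to B, and quiet returns only ok. Input that does not fit is refused with a message, and nothing moves.
- arm.sense(): the state, without advancing time (a new reading comes with each control period).
- arm.grab_frame(name): name is "scene" or "top" or "wrist"; returns a dict with "pixels" (400x640x3 uint8, blue, green, red), "range_z" (400x640 float32, m along the optical axis (not along the pixel's ray), 0 where there is no reading), "mtx" (3x3 intrinsics, pixels), "eye" and "rotation" of the camera in the world; the wrist camera has in their place "hand_eye" (4x4, takes a point from camera to tool coordinates, whose origin is the TCP and whose axes are the flange's). Camera axes: x right, y down, z forward; pixel columns grow to the right and rows downward; lengths in m; the calibration is good to about 2 mm. The wrist camera is an equidistant fisheye: a pixel r from the principal point sees the ray r / f radians off the axis. A picture is of the moment at which its call begins: read the wrist's pose just before it.
- arm.sign_off(): hands the job in; it is judged then, once.
The state is a dict: "t": time; "joint_pos": joint angles; "qvel": joint speeds; "effort": joint torques, N m; "ee_pos": TCP position; "tool_rot": TCP orientation; "force": force on the tool from outside, world axes, zero at the start; "ft_torque": the same for the moment, N m; "opening": finger opening in m; "grasp_force": force on a finger pad.
Only numpy, scipy, OpenCV 4.12 (cv2) and the standard library are available. Lean on these libraries where they do the work, as an engineer would, in place of code of your own. Each camera call takes 0.05 s, during which the arm holds its last target. There are 200 camera calls.

## Task

Pull the sample cabinet's drawer out to its stop and leave it open, draw the tall pot up out of its rack, tip it over and hold it in the air with its underside squarely facing the lens of the inspection camera, centred on the lens and about 100 mm from it. Finish while still holding the pot there, steady in the gripper: do not put it down or let go. Do not touch the camera or its stand, leave the two short pots in their pockets in the rack, and leave the loose pot and the marker on the bench where they are.

Things in the scene. Friction and masses are not known exactly. Their poses are not given: they have to be found in the camera images.
- cabinet: low grey one-drawer cabinet fixed on the bench, 260 deep (x) by 290 wide (y) by 106 mm high; origin at the centre of its underside; its own -x axis points out of the front, the way the drawer opens. The drawer's white front panel is 14 mm thick and stands, when shut, 130 to 144 mm ahead of the origin (along -x), its top edge 88 mm above the bench.
- drawer (a joint): how far the drawer is out, m: 0 shut, 0.15 at its stop. Moves straight along the cabinet's -x; sliding friction about 2 N, no spring: it stays where it is left.
- knob (a point): centre of the steel drawer knob's head, 68 mm above the bench, moving with the drawer; axes as the cabinet's. The head is a disc 22 mm across and 18 mm long along x, on a 12 mm stem, its centre 25 mm ahead of the front panel; take it from above with the fingers closing along the cabinet's y.
- rack (a point): on the drawer's floor, 13 mm above the bench, at the centre of the middle pocket of the rack, moving with the drawer; axes as the cabinet's. The grey rack has three pockets 40 mm square and 25 mm deep in a row along y, 80 mm apart, each holding one pot upright; its middle line is 80 mm behind the back of the front panel. The side walls of the drawer rise to 38 mm above the bench.
- tall_pot: the tall sample pot, an upright white plastic cylinder 36 mm in diameter and 80 mm tall with a grey cap (the top 18 mm) and a dark round window in its underside; 0.08 to 0.17 kg. It stands in one of the three pockets, hidden until the drawer is open, rising 55 mm above the rack. Origin at the centre of its underside, z towards the cap.
- pot_base (a point): centre of the tall pot's underside
- pot_top (a point): centre of the tall pot's cap top, 80 mm from pot_base
- short_pot_1: short sample pot of the same look, 36 mm in diameter, 45 mm tall, in another pocket; origin at the centre of its underside, z up.
- short_pot_2: the other short pot, same size, in the remaining pocket; origin at the centre of its underside, z up.
- stand: the inspection camera's stand, fixed on the bench: grey foot plate 110 by 100 mm, steel post; origin on the bench right below the lens, post 60 mm behind it (along its +x). Together with the camera it is 140 to 160 mm high. Its -x is the side the camera looks to.
- head: the camera head carried by the stand: white barrel 48 mm in diameter with a black lens ring 58 mm across, 75 mm long. Origin at the centre of the lens face, 135 mm above the bench; its z axis is the optical axis, pointing out of the lens, 45 degrees upwards to the stand's -x side.
- focus (a point): point on the optical axis 100 mm out from the lens face, about 206 mm above the bench, where the centre of the pot's underside belongs
- bench_pot: loose short pot standing on the bench, 36 mm in diameter, 45 mm tall; to be left alone; origin at the centre of its underside.
- marker: loose marker pen lying on the bench, 125 mm long, 18 mm thick; to be left alone; origin under its middle.

How it is judged:
On the way, in this order (a step that is already met when the one before it is completed fails the run):
1. the drawer is out to its stop (at least 140 of 150 mm) (value of joint drawer above 0.14 m), for 0.1 s.
2. the tall pot is held clear above the rack, the drawer still out (z of pot_base in the frame of rack above 0.03 m and contact force between the fingers and tall_pot above 1 N and value of joint drawer above 0.12 m), for 0.1 s.
At the end, for the whole second after the job is handed in: Tall pot held still by the fingers alone, underside centre within 35 mm of the point 100 mm out on the lens axis and over 150 mm up, its axis within 17 degrees of the lens axis, underside to the lens; drawer at least 120 mm out, both short pots upright in their pockets (distance between pot_base and focus below 0.035 m and angle between the z axis of tall_pot and the z axis of head, either way round below 0.3 rad and z of pot_top in the frame of head above 0.11 m and height (world z) of pot_base above 0.15 m and contact force between the fingers and tall_pot above 1 N and contact force between tall_pot and stand below 0.05 N and contact force between tall_pot and cabinet below 0.05 N and linear speed of tall_pot below 0.03 m/s and angular speed of tall_pot below 0.3 rad/s and value of joint drawer above 0.12 m and z of each of short_pot_1, short_pot_2 in the frame of rack below 0.015 m and angle between each of short_pot_1, short_pot_2's own z axis and vertical below 0.25 rad); the arm keeps its last pose, push and grip.
It fails at once if the camera or its stand is touched (over 1 N) (contact force between stand and anything else above 1 N).
It fails at once if the loose pot on the bench or the marker is moved by over 30 mm (distance of any of bench_pot, marker from where it was at the start of the episode above 0.03 m).
It fails at once if a short pot is lifted out of its pocket or knocked over (z of any of short_pot_1, short_pot_2 in the frame of rack above 0.03 m or angle between any of short_pot_1, short_pot_2's own z axis and vertical above 0.6 rad).
It also fails if it takes over 45 s, if anything falls off the work surface, if the arm or the gripper's body presses on something with over 40 N, if the wrist force passes 120 N, or if a joint passes its speed limit or range.

## Working session

There is one attempt and no reset: what is moved stays moved. The work goes in short steps, Python scripts to look and compute and a tool call to move; the robot and the scene stay as the last step left them, time stands still between calls to the robot, and variables do not carry over. Pictures are saved under pics/ and viewed, at most 10 in all, crops included, and the job is handed in when it is done.

```bash
ls; mkdir -p pics; python3 - <<'E'
from cell import arm
import cv2,numpy as np
s=arm.sense();print({k:np.round(v,3).tolist() for k,v in s.items()})
for n in ("scene","top"):
    f=arm.grab_frame(n);cv2.imwrite(f"pics/{n}0.png",f["pixels"]);np.savez(f"{n}0.npz",**f)
    print(n,f["mtx"].round(1).tolist(),np.round(f["eye"],3),np.round(f["rotation"],3).tolist())
E
```

```text
cell.py
pics
{'t': 0.0, 'joint_pos': [0.904, 0.105, 0.096, 1.564, 0.0, 1.353], 'qvel': [-0.0, -0.0, -0.0, 0.0, 0.0, 0.0], 'effort': [-0.0, -55.694, 50.364, 0.017, -0.0, 0.0], 'ee_pos': [0.26, 0.54, 0.231], 'tool_rot': [-0.0, 0.223, 0.975, -0.001], 'force': [0.851, -0.2, 1.078], 'ft_torque': [0.004, -0.007, 0.086], 'grasp_force': 0.0, 'opening': 0.085}
scene [[512.8, 0.0, 320.0], [0.0, 512.8, 198.1], [0.0, 0.0, 1.0]] [ 1.023 -0.266  1.141] [-0.227, 0.865, 0.432, -0.113]
top [[441.9, 0.0, 322.9], [0.0, 441.9, 203.5], [0.0, 0.0, 1.0]] [0.385 0.089 1.336] [0.042, -0.703, 0.707, -0.064]
```
View pics/scene0.png

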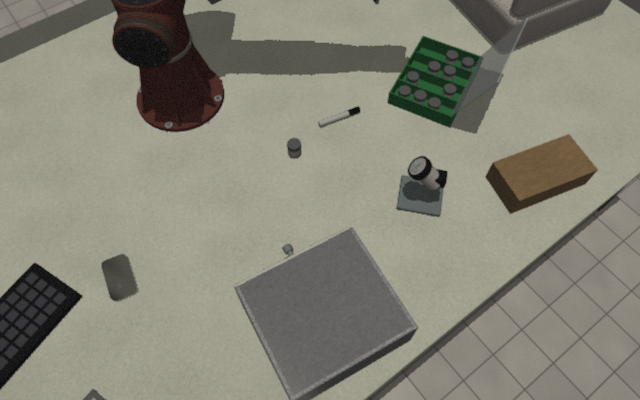

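View pics/top0.png

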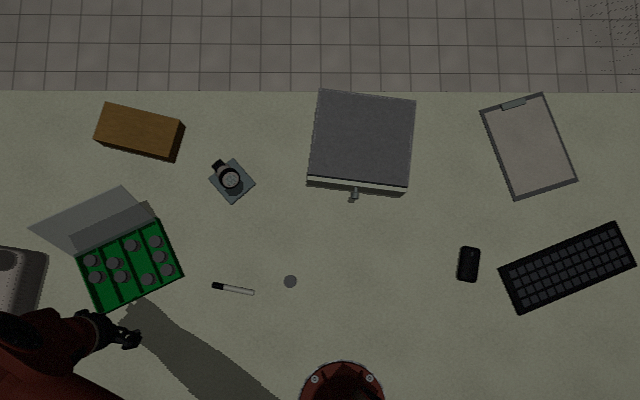

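The scene view shows the cabinet (325,310), knob (288,248), stand (420,190), bench pot (294,148) and marker (340,116). The top view shows the cabinet (361,140), knob (353,194), camera (230,180), pot (290,281) and marker (233,289).

```bash
cat > h.py <<'E'
import numpy as np,cv2
from scipy.spatial.transform import Rotation as R
def rot(q): 
    q=np.asarray(q,float)
    return R.from_quat(np.r_[q[1:],q[0]]).as_matrix() if q.size==4 else q
def cloud(f):
    v,u=np.mgrid[:400,:640]; K=f["mtx"]; z=f["range_z"]
    p=np.dstack([(u-K[0,2])/K[0,0]*z,(v-K[1,2])/K[1,1]*z,z])
    w=p@rot(f["rotation"]).T+f["eye"]; w[z==0]=np.nan
    return w
def plane(f,uv,h):
    K=f["mtx"]; d=rot(f["rotation"])@np.array([(uv[0]-K[0,2])/K[0,0],(uv[1]-K[1,2])/K[1,1],1]); e=np.array(f["eye"])
    return e+d*(h-e[2])/d[2]
E
python3 - <<'E'
from h import *
for n in ("top","scene"):
    f=dict(np.load(n+"0.npz")); w=cloud(f); z=w[...,2]
    print(n, "bench z",np.nanmedian(z))
    m=((z>.098)&(z<.114)).astype(np.uint8)
    k,l,st,c=cv2.connectedComponentsWithStats(m)
    i=1+np.argmax(st[1:,4]); P=w[l==i]
    r=cv2.minAreaRect(P[:,:2].astype(np.float32)); print("cab",st[i],r,cv2.boxPoints(r).round(3).tolist(),np.median(P[:,2]))
    # small objects near
    m=((z>.02)&(w[...,0]>0.15)&(w[...,0]<.95)&(abs(w[...,1]-.1)<.5)).astype(np.uint8)
    k,l,st,c=cv2.connectedComponentsWithStats(m)
    for i in range(1,k):
        if st[i,4]>25:
            P=w[l==i];print(st[i],"mean",P.mean(0).round(3),"max",P.max(0).round(3),"min",P.min(0).round(3))
for n,(x,y) in {"top":(353,194),"scene":(288,248)}.items():
    f=dict(np.load(n+"0.npz")); w=cloud(f)
    print(n);print(w[y-5:y+6:2,x-5:x+6:2,2].round(3))
    P=w[y-8:y+9,x-8:x+9].reshape(-1,3); P=P[(P[:,2]>.06)&(P[:,2]<.084)]; print(len(P),P.mean(0),P.min(0),P.max(0))
# crop enlarge
a=cv2.imread("pics/top0.png")[150:230,180:290];b=cv2.imread("pics/scene0.png")[145:225,370:480]
cv2.imwrite("pics/crop0.png",cv2.resize(np.vstack([a,b]),None,fx=3.6,fy=3.6,interpolation=cv2.INTER_CUBIC))
E
```

```text
top bench z -0.0003623329667454822
cab [ 307   88  109   99 8706] ((0.768643856048584, -0.06385934352874756), (0.2908692955970764, 0.26390817761421204), 82.30070495605469) [[0.6179999709129333, -0.1899999976158142], [0.8799999952316284, -0.22599999606609344], [0.9190000295639038, 0.06300000101327896], [0.6570000052452087, 0.09799999743700027]] 0.10588902042594373
[ 306   88  110  111 9679] mean [ 0.751 -0.061  0.103] max [0.915 0.099 0.115] min [ 0.591 -0.222  0.02 ]
[ 134  109   50   53 1886] mean [0.783 0.537 0.065] max [0.862 0.6   0.079] min [0.714 0.474 0.02 ]
[211 159  29  30 524] mean [0.65  0.322 0.129] max [0.699 0.366 0.156] min [0.612 0.285 0.084]
[ 109  184   73  117 2126] mean [0.475 0.552 0.076] max [0.606 0.6   0.221] min [0.305 0.461 0.02 ]
[132 240   7  10  49] mean [0.462 0.595 0.038] max [0.476 0.6   0.049] min [0.45  0.591 0.02 ]
[458 246  18  36 500] mean [ 0.398 -0.378  0.025] max [ 0.453 -0.348  0.035] min [ 0.35 -0.4   0.02]
[283 275  13  13 127] mean [0.355 0.148 0.045] max [0.372 0.166 0.051] min [0.338 0.131 0.038]
[   0  307  142   93 9203] mean [0.264 0.4
[... 1118 characters left out ...]
 0.015]
 [-0.001 -0.001  0.075  0.084  0.078 -0.   ]
 [-0.001  0.001  0.077  0.077  0.082 -0.005]
 [ 0.     0.001  0.077  0.078  0.073 -0.002]
 [ 0.003 -0.006  0.001  0.003 -0.001 -0.001]]
90 [ 0.61057979 -0.04094238  0.07401597] [ 0.59091449 -0.06240922  0.06059838] [ 0.6291464  -0.01533729  0.08354398]
scene
[[-0.003 -0.002 -0.002  0.     0.    -0.002]
 [-0.     0.076  0.077  0.076 -0.005 -0.004]
 [ 0.077  0.076  0.078  0.08   0.07  -0.003]
 [ 0.075  0.078  0.079  0.076  0.075 -0.002]
 [ 0.07   0.075  0.077  0.072  0.074 -0.001]
 [-0.002  0.074  0.072  0.076  0.073  0.001]]
101 [ 0.60552577 -0.0443572   0.07428686] [ 0.59208992 -0.05375897  0.06364757] [ 0.6280649  -0.0310665   0.08394245]
```

View pics/crop0.png

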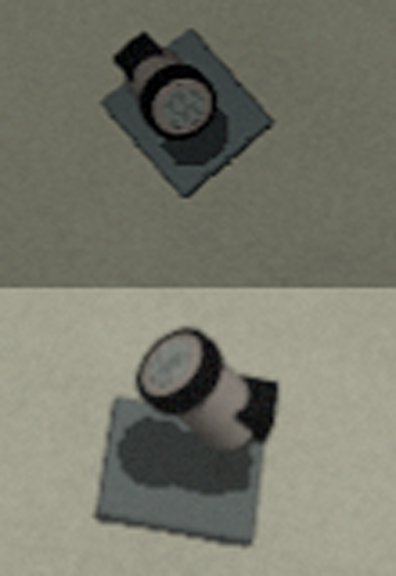

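The crop shows the lens centre near (231,179) in the top view and (418,166) in the scene view. The barrel points away from the far-left corner, so the camera looks down-right in the top view, toward the robot. Next I fit the lens pose.

```bash
python3 - <<'E'
from h import *
def tri(o):
    A=np.zeros((3,3));b=np.zeros(3)
    for f,uv in o:
        e=np.array(f["eye"]);d=plane(f,uv,0)-e;d/=np.linalg.norm(d);M=np.eye(3)-np.outer(d,d);A+=M;b+=M@e
    return np.linalg.solve(A,b)
F={n:dict(np.load(n+"0.npz")) for n in("top","scene")}
L=tri([(F["top"],(230.8,179.2)),(F["scene"],(417.8,166.4))]);print("lens",L)
print("knob",tri([(F["top"],(353,194)),(F["scene"],(288,248))]))
for n in F:
    w=cloud(F[n]); P=w.reshape(-1,3); P=P[(np.linalg.norm(P-L,axis=1)<.024)]
    for it in range(3):
        c=P.mean(0); nrm=np.linalg.svd(P-c)[2][2]; nrm*=np.sign(nrm[2]); d=(P-c)@nrm; P=P[abs(d-np.median(d))<.006]
    print(n,len(P),c,nrm,"azim",np.degrees(np.arctan2(nrm[1],nrm[0])),"elev",np.degrees(np.arcsin(nrm[2])))
    # foot plate
    z=w[...,2]; hsv=cv2.cvtColor(F[n]["pixels"],cv2.COLOR_BGR2HSV)
    Q=w[(z>.004)&(z<.03)&(np.linalg.norm(w[...,:2]-L[:2],axis=2)<.15)]
    r=cv2.minAreaRect(Q[:,:2].astype(np.float32));print("foot",r,len(Q),np.median(Q[:,2]))
E
```

```text
lens [0.63695595 0.307939   0.13124137]
knob [ 0.60279205 -0.03892414  0.0718041 ]
top 195 [0.63585541 0.30640046 0.13403304] [-0.53366972 -0.49083411  0.68867881] azim -137.39420375574437 elev 43.52561597924912
foot ((0.6353060007095337, 0.3081425726413727), (0.2925753593444824, 0.2858421802520752), 4.565605163574219) 1085 0.009396729107256752
scene 215 [0.63702067 0.30634544 0.13439678] [-0.52940863 -0.46098832  0.71219118] azim -138.9519264705938 elev 45.41347638642429
foot ((0.6256944537162781, 0.314028263092041), (0.26531413197517395, 0.25469252467155457), 1.687052607536316) 1318 0.010284136017789769
```

```bash
cat >> h.py <<'E'
def go(p,azy=None,Rt=None):
    "shift and turn to world pose p (tool down with y at azimuth azy deg, or Rt)"
    from cell import arm
    s=arm.sense(); R0=rot(s["tool_rot"])
    if Rt is None and azy is not None:
        a=np.radians(azy); y=np.array([np.cos(a),np.sin(a),0]); z=np.array([0,0,-1.]); Rt=np.c_[np.cross(y,z),y,z]
    d=R0.T@(np.array(p)-s["ee_pos"]); r=R.from_matrix(R0.T@Rt).as_rotvec() if Rt is not None else np.zeros(3)
    print("shift",d.round(4),np.linalg.norm(d).round(3),"turn",r.round(3),"F",np.round(s["force"],1),"open",round(float(s["opening"]),4),"t",s["t"])
E
python3 -c "
from h import *
go([.602,-.040,.16],82.3)"
```

```text
shift [-0.5598 -0.3744  0.0709] 0.677 turn [-0.001 -0.    -0.314] F [-0.5 -0.2  0.6] open 0.0858 t 0.1
```

The rows are not in the units I measure in: shifts go in units of 5 mm. I convert before sending: -0.185 m is -37, -0.148 m is -29.6.

Call:
drive_effector(
  steps=[
    {"dx":-7.4,"dy":-5},
    {"dx":-14.8,"dy":-10},
    {"dx":-22.2,"dy":-15},
    {"dx":-29.6,"dy":-20},
    {"dx":-37,"dy":-25},
  ],
  jaw=0.05,
)

```text
t: 0.6
ee_pos: [0.3731, 0.3461, 0.231]
tool_rot: [-0.0, 0.222, 0.975, -0.0]
force: [1.2, -0.1, -1.1]
opening: 0.0503
grasp_force: 0.0
```

Call:
drive_effector(
  steps=[
    {"dx":-7.4,"dy":-5},
    {"dx":-14.8,"dy":-10},
    {"dx":-22.2,"dy":-15},
    {"dx":-29.6,"dy":-20},
    {"dx":-37,"dy":-25},
  ],
)

```text
t: 1.1
ee_pos: [0.4857, 0.1531, 0.2311]
tool_rot: [-0.0, 0.223, 0.975, 0.0]
force: [0.9, 1.3, -0.5]
opening: 0.0504
grasp_force: 0.0
```

```bash
python3 -c "
from h import *
go([.602,-.040,.16],82.3)"
```

```text
shift [-0.1886 -0.1235  0.0711] 0.236 turn [ 0.    -0.    -0.315] F [ 0.9  1.3 -0.5] open 0.0504 t 1.1
```

To row units: -0.1886 m is -37.72, -0.152 m is -30.4.

Call:
drive_effector(
  steps=[
    {"dx":-7.6,"dy":-5,"drz":-0.08},
    {"dx":-15.2,"dy":-10,"dz":4,"drz":-0.16},
    {"dx":-22.8,"dy":-15,"dz":8,"drz":-0.24},
    {"dx":-30.4,"dy":-20,"dz":12,"drz":-0.315},
    {"dx":-37.72,"dy":-24.7,"dz":14.2,"drz":-0.315},
  ],
)

```text
t: 1.6
ee_pos: [0.6014, -0.04, 0.158]
tool_rot: [-0.001, 0.066, 0.998, 0.0]
force: [0.1, 1.0, 0.0]
opening: 0.0497
grasp_force: 0.0
```

Call:
drive_effector(
  steps=[
    {},
  ],
)

```text
t: 1.7
ee_pos: [0.6018, -0.0425, 0.1567]
tool_rot: [-0.002, 0.069, 0.998, 0.0]
force: [-0.2, 0.6, -0.4]
opening: 0.05
grasp_force: 0.0
```

```bash
python3 - <<'E'
from h import *
from cell import arm
go([.602,-.040,.049],82.3)
s=arm.sense();f=arm.grab_frame("wrist");cv2.imwrite("pics/w1.png",f["pixels"])
print({k:np.round(v,3).tolist() for k,v in f.items() if k not in("pixels","range_z")})
E
```

```text
shift [-0.0002  0.0025  0.1077] 0.108 turn [-0.    -0.004 -0.004] F [-0.2  0.6 -0.4] open 0.05 t 1.7
{'mtx': [[309.707, 0.0, 321.208], [0.0, 309.707, 190.868], [0.0, 0.0, 1.0]], 'hand_eye': [[-0.001, -0.955, -0.296, 0.076], [1.0, -0.001, -0.0, 0.0], [0.0, -0.296, 0.955, -0.142], [0.0, 0.0, 0.0, 1.0]]}
```

View pics/w1.png

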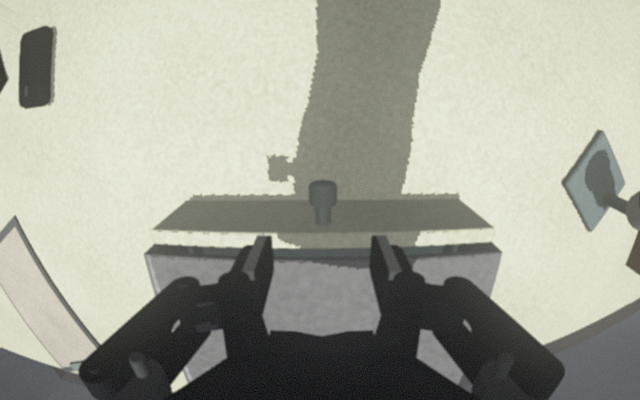

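The knob's head is at (322,192), midway between the fingers (about 265 and 377), and the drawer panel lies square to the tool. I'll go down onto it.

Call:
drive_effector(
  steps=[
    {"dy":0.4,"dz":7},
    {"dy":0.4,"dz":14},
    {"dy":0.4,"dz":20},
    {"dy":0.4,"dz":21.54},
  ],
)

```text
t: 2.15
ee_pos: [0.5992, -0.0345, 0.0493]
tool_rot: [-0.003, 0.066, 0.998, 0.001]
force: [-0.7, -0.2, -0.1]
opening: 0.0501
grasp_force: 0.0
```

Call:
drive_effector(
  steps=[
    {},
    {},
    {},
    {},
    {},
  ],
  jaw=0.0,
  grip_n=60,
)

```text
t: 2.65
ee_pos: [0.6007, -0.0412, 0.054]
tool_rot: [-0.001, 0.069, 0.998, -0.005]
force: [-9.2, -25.2, -5.8]
opening: 0.02
grasp_force: 58.8
```

```bash
python3 -c "
from h import *
go([.602-.15*.991,-.040+.15*.134,.049],82.3)"
```

```text
shift [0.1489 0.0009 0.0052] 0.149 turn [-0.01  -0.002 -0.003] F [ -9.2 -25.2  -5.8] open 0.02 t 2.65
```

To row units: -0.006 m is -1.2, 0.105 m is 21.

Call:
drive_effector(
  steps=[
    {"dy":-1.2},
    {"dx":4,"dy":-1.2},
    {"dx":9,"dy":-1.2},
    {"dx":15,"dy":-1.2},
    {"dx":21,"dy":-1.2},
  ],
)

```text
t: 3.15
ee_pos: [0.497, -0.0276, 0.054]
tool_rot: [0.001, 0.067, 0.998, 0.0]
force: [2.9, 1.4, -0.9]
opening: 0.0201
grasp_force: 61.9
```

Call:
drive_effector(
  steps=[
    {"dx":5},
    {"dx":8},
    {"dx":9.2},
    {"dx":9.2},
  ],
)

```text
t: 3.55
ee_pos: [0.4521, -0.0217, 0.054]
tool_rot: [0.001, 0.067, 0.998, 0.0]
force: [0.1, 4.5, -2.9]
opening: 0.0197
grasp_force: 61.9
```

```bash
python3 -c "
from h import *
go([.602-.15*.991,-.040+.15*.134,.049],82.3)"
```

```text
shift [-0.001  0.002  0.005] 0.005 turn [0.001 0.003 0.001] F [ 0.1  4.5 -2.9] open 0.0197 t 3.55
```

Call:
drive_effector(
  steps=[
    {"dx":0.6},
    {"dx":0.6},
  ],
)

```text
t: 3.75
ee_pos: [0.4519, -0.0217, 0.054]
tool_rot: [0.004, 0.067, 0.998, 0.001]
force: [16.0, 3.7, -14.4]
opening: 0.0198
grasp_force: 60.7
```

Call:
drive_effector(
  steps=[
    {},
    {},
    {},
  ],
  jaw=0.06,
)

```text
t: 4.05
ee_pos: [0.4491, -0.022, 0.0536]
tool_rot: [0.001, 0.067, 0.998, -0.0]
force: [-0.3, 0.1, -1.0]
opening: 0.0596
grasp_force: 0.0
```

Call:
drive_effector(
  steps=[
    {"dz":-6},
    {"dz":-14},
    {"dz":-22},
    {"dz":-30},
    {"dz":-36},
  ],
)

```text
t: 4.55
ee_pos: [0.4489, -0.022, 0.2358]
tool_rot: [0.001, 0.067, 0.998, -0.0]
force: [1.0, -0.1, -0.3]
opening: 0.0599
grasp_force: 0.0
```

Call:
drive_effector(
  steps=[
    {},
  ],
)

```text
t: 4.65
ee_pos: [0.4503, -0.0225, 0.2376]
tool_rot: [0.003, 0.067, 0.998, -0.001]
force: [1.1, -1.2, -0.3]
opening: 0.0598
grasp_force: 0.0
```

```bash
python3 - <<'E'
from h import *
from cell import arm
go([.57,-.037,.24],82.3)
for n in("top","scene"):
    f=arm.grab_frame(n);cv2.imwrite(f"pics/{n}1.png",f["pixels"]);np.savez(n+"1.npz",**f)
    w=cloud(f); o=np.array([.7685,-.064]); ax=np.array([.991,-.134]); ay=np.array([.134,.991])
    q=w[...,:2]-o; X=q@ax; Y=q@ay; z=w[...,2]
    m=((X<-.14)&(X>-.27)&(abs(Y)<.13)&(z>.048)&(z<.11)).astype(np.uint8)
    k,l,st,c=cv2.connectedComponentsWithStats(m)
    for i in range(1,k):
        if st[i,4]>15:
            P=w[l==i];P=P[P[:,2]>np.percentile(P[:,2],70)-.006]; r=cv2.minAreaRect(P[:,:2].astype(np.float32)); print(n,st[i],c[i].round(),"topz",np.median(P[:,2]).round(4),"xy",P[:,:2].mean(0).round(4),np.round(r[0],4),np.round(r[1],3),"XY",np.median(X[l==i]).round(3),np.median(Y[l==i]).round(3))
    m=(X<-.27)&(X>-.31)&(z>.082)&(z<.094)&(abs(Y)<.12); print("panel X",np.percentile(X[m],[5,50,95]).round(4),m.sum())
    print(f["range_z"].shape)
a=cv2.imread("pics/top1.png")[150:300,270:440];b=cv2.imread("pics/scene1.png")[190:340,200:370]
cv2.imwrite("pics/crop1.png",cv2.resize(np.hstack([a,b]),None,fx=2.3,fy=2.3))
E
```

```text
shift [-0.1206  0.0016 -0.0015] 0.121 turn [-0.002  0.007  0.   ] F [ 1.1 -1.2 -0.3] open 0.0598 t 4.65
top [320 197  12  13 123] [326. 203.] topz 0.0584 xy [0.5806 0.0423] [0.58   0.0422] [0.032 0.035] XY -0.2 0.08
top [347 199   7  13  50] [349. 204.] topz 0.0932 xy [ 0.5734 -0.0266] [ 0.5735 -0.0257] [0.012 0.029] XY -0.201 0.012
panel X [-0.2945 -0.2875 -0.2819] 135
(400, 640)
scene [304 219  16  16 193] [312. 226.] topz 0.0567 xy [0.5829 0.0403] [0.5824 0.0402] [0.035 0.037] XY -0.197 0.078
scene [273 227  16  23 299] [281. 237.] topz 0.0923 xy [ 0.5716 -0.0386] [ 0.5715 -0.0382] [0.034 0.035] XY -0.193 -0.003
scene [243 249  16  17 207] [250. 257.] topz 0.0574 xy [ 0.5614 -0.1183] [ 0.5615 -0.1176] [0.035 0.036] XY -0.197 -0.082
panel X [-0.2929 -0.2856 -0.2794] 591
(400, 640)
```

View pics/crop1.png

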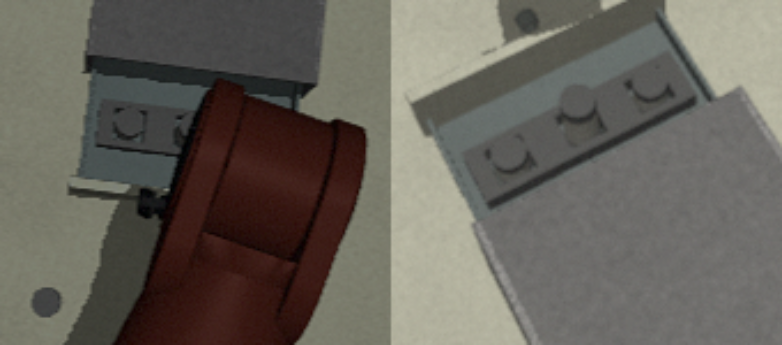

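The drawer is open. The right crop shows the tall pot standing in the middle pocket, with a short pot on each side. The measured tall pot top is (0.571,-0.038), z 0.092–0.093, as expected for an 80 mm pot on the 13 mm floor.

Call:
drive_effector(
  steps=[
    {"dx":-6,"dy":0.2,"dry":0.007},
    {"dx":-14,"dy":0.2,"dry":0.007},
    {"dx":-21,"dy":0.2,"dry":0.007},
    {"dx":-24.12,"dy":0.2,"dry":0.007},
    {"dx":-24.12,"dy":0.2,"dry":0.007},
  ],
)

```text
t: 5.25
ee_pos: [0.5685, -0.0369, 0.2302]
tool_rot: [-0.005, 0.067, 0.998, 0.001]
force: [-0.5, 0.2, -0.3]
opening: 0.0597
grasp_force: 0.0
```

Call:
drive_effector(
  steps=[
    {},
    {},
  ],
)

```text
t: 5.45
ee_pos: [0.5671, -0.0365, 0.2323]
tool_rot: [-0.004, 0.067, 0.998, 0.0]
force: [-0.3, -0.4, -0.3]
opening: 0.0599
grasp_force: 0.0
```

```bash
python3 - <<'E'
from h import *
from cell import arm
go([.571,-.038,.049],82.3)
s=arm.sense();f=arm.grab_frame("wrist");cv2.imwrite("pics/w2.png",f["pixels"])
# where would pot top centre appear
H=f["hand_eye"];p=rot(s["tool_rot"]).T@(np.array([.571,-.038,.093])-s["ee_pos"]);c=H[:3,:3].T@(p-H[:3,3])
th=np.arctan2(np.hypot(*c[:2]),c[2]);u=c[:2]/np.hypot(*c[:2])*th*f["mtx"][0,0]+f["mtx"][:2,2];print("expected",u)
E
```

```text
shift [-0.0055 -0.0009  0.1833] 0.183 turn [ 0.    -0.008  0.001] F [-0.3 -0.4 -0.3] open 0.0599 t 5.45
expected [319.79654648 184.75298622]
```

View pics/w2.png

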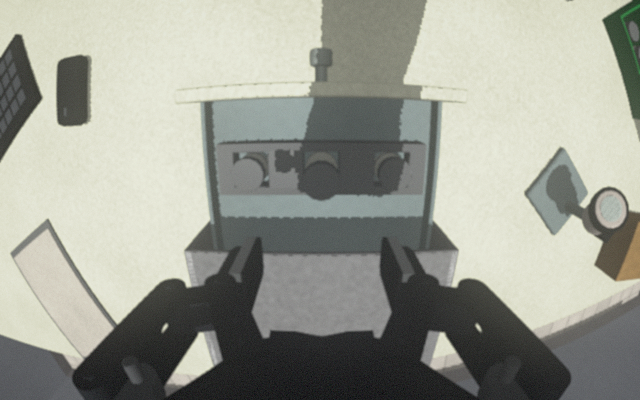

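The tall pot's cap shows at about (321,182) against the predicted (320,185), so it agrees within about 2 mm. I'll go down.

Call:
drive_effector(
  steps=[
    {"dx":-0.8,"dy":-0.2,"dz":7,"dry":-0.008},
    {"dx":-1,"dy":-0.2,"dz":15,"dry":-0.008},
    {"dx":-1,"dy":-0.2,"dz":23,"dry":-0.008},
    {"dx":-1,"dy":-0.2,"dz":30,"dry":-0.008},
    {"dx":-1,"dy":-0.2,"dz":30,"dry":-0.008},
  ],
)

```text
t: 6.0
ee_pos: [0.5679, -0.0372, 0.0778]
tool_rot: [-0.003, 0.067, 0.998, 0.001]
force: [-0.8, -0.3, -0.1]
opening: 0.06
grasp_force: 0.0
```

```bash
python3 -c "
from h import *
go([.571,-.038,.049],82.3)"
```

```text
shift [-0.0034 -0.0004  0.0287] 0.029 turn [ 0.001 -0.007  0.001] F [-0.8 -0.3 -0.1] open 0.06 t 6.0
```

To row units: 0.028 m is 5.6, 0.015 m is 3.

Call:
drive_effector(
  steps=[
    {"dx":-0.4,"dz":3,"dry":-0.005},
    {"dx":-0.4,"dz":5.6,"dry":-0.005},
    {"dx":-0.4,"dz":5.6,"dry":-0.005},
  ],
)

```text
t: 6.3
ee_pos: [0.5732, -0.0384, 0.0543]
tool_rot: [0.002, 0.067, 0.998, -0.0]
force: [-0.3, 0.5, -0.0]
opening: 0.0599
grasp_force: 0.0
```

Call:
drive_effector(
  steps=[
    {},
    {},
    {},
    {},
    {},
  ],
  jaw=0.0,
  grip_n=60,
)

```text
t: 6.8
ee_pos: [0.5746, -0.0388, 0.056]
tool_rot: [0.004, 0.067, 0.998, -0.0]
force: [-1.6, 1.1, 6.2]
opening: 0.0344
grasp_force: 59.6
```

```bash
python3 -c "
from h import *
go([.571,-.038,.049],82.3)"
```

```text
shift [0.0037 0.0003 0.007 ] 0.008 turn [-0.     0.008  0.001] F [-1.6  1.1  6.2] open 0.0344 t 6.8
```

To row units: -0.075 m is -15, -0.145 m is -29.

Call:
drive_effector(
  steps=[
    {"dz":-4},
    {"dz":-9},
    {"dz":-15},
    {"dz":-22},
    {"dz":-29},
  ],
)

```text
t: 7.3
ee_pos: [0.5727, -0.0384, 0.201]
tool_rot: [0.003, 0.067, 0.998, -0.0]
force: [0.9, 0.3, -0.4]
opening: 0.035
grasp_force: 59.8
```

Call:
drive_effector(
  steps=[
    {"dz":-6},
    {"dz":-10},
    {"dz":-10},
  ],
)

```text
t: 7.6
ee_pos: [0.574, -0.0388, 0.2532]
tool_rot: [0.006, 0.067, 0.998, -0.001]
force: [0.2, -0.6, -1.7]
opening: 0.0347
grasp_force: 59.8
```

```bash
python3 - <<'E'
from h import *
from cell import arm
go([.55,.1,.27])
f=arm.grab_frame("scene");cv2.imwrite("pics/scene2.png",f["pixels"]);np.savez("scene2.npz",**f)
w=cloud(f); c=np.array(arm.sense()["ee_pos"])
m=(np.linalg.norm(w[...,:2]-c[:2],axis=2)<.04)&(w[...,2]>.12)&(w[...,2]<c[2]+.03)
P=w[m];print(len(P),P.min(0).round(3),P.max(0).round(3),"tcp",c)
cv2.imwrite("pics/crop2.png",cv2.resize(f["pixels"][130:330,180:430],None,fx=2.4,fy=2.4))
E
```

```text
shift [ 0.0421  0.1343 -0.0174] 0.142 turn [0. 0. 0.] F [ 0.2 -0.6 -1.7] open 0.0347 t 7.6
364 [ 0.567 -0.071  0.209] [ 0.59  -0.009  0.281] tcp [ 0.57341424 -0.03863715  0.25081493]
```

View pics/crop2.png

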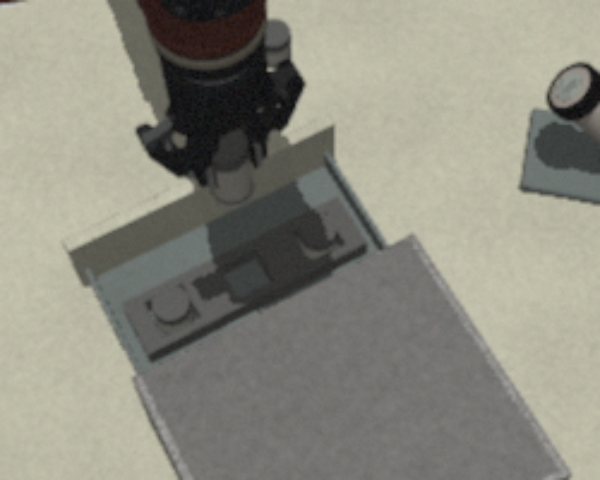

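The pot hangs upright in the fingers at crop (235,175), and both short pots are still in the rack. Its base is about 43 mm beyond the TCP. Next I compute the tilt and approach.

```bash
cat >> h.py <<'E'
L=np.array([.637,.307,.1345]); az=np.radians(-138); hz=np.array([np.cos(az)*.7071,np.sin(az)*.7071,.7071])
def goal(out):
    from cell import arm
    R0=rot(arm.sense()["tool_rot"]); z0=R0[:,2]; a=np.cross(z0,-hz); n=np.linalg.norm(a)
    Rt=R.from_rotvec(a/n*np.arctan2(n,z0@-hz)).as_matrix()@R0 if n>1e-6 else R0
    p=L+hz*(.1+.043+out); print("goal",p.round(3)); go(p,Rt=Rt)
E
python3 -c "
from h import *
goal(.07)
from cell import arm; print(np.round(arm.sense()['joint_pos'],2))"
```

```text
goal [0.525 0.206 0.285]
shift [ 0.0803  0.2362 -0.0351] 0.252 turn [-0.598 -0.501  0.   ] F [ 0.1 -0.3 -2.4] open 0.0349 t 7.65
[-0.3   0.02  0.05  1.59  0.   -0.16]
```

To row units: 0.17 m is 34, 0.135 m is 27.

Call:
drive_effector(
  steps=[
    {"dx":2,"dy":6,"dz":-3,"drx":-0.05,"dry":-0.04},
    {"dx":4,"dy":13,"dz":-7,"drx":-0.12,"dry":-0.1},
    {"dx":6.6,"dy":20,"dz":-7,"drx":-0.2,"dry":-0.17},
    {"dx":9.2,"dy":27,"dz":-7,"drx":-0.28,"dry":-0.235},
    {"dx":11.6,"dy":34,"dz":-7,"drx":-0.36,"dry":-0.3},
  ],
)

```text
t: 8.15
ee_pos: [0.537, 0.1392, 0.2826]
tool_rot: [0.164, 0.065, 0.97, 0.17]
force: [0.0, 1.1, -0.1]
opening: 0.0349
grasp_force: 60.0
```

```bash
python3 -c "
from h import *
goal(.07)
from cell import arm; print(np.round(arm.sense()['joint_pos'],2))"
```

```text
goal [0.525 0.206 0.285]
shift [0.0225 0.0626 0.0144] 0.068 turn [-0.235 -0.202  0.   ] F [ 0.   1.1 -0.1] open 0.0349 t 8.15
[-0.2  -0.52 -0.43  1.37  0.38 -0.01]
```

Call:
drive_effector(
  steps=[
    {"dx":1.2,"dy":3,"dz":0.6,"drx":-0.06,"dry":-0.05},
    {"dx":2.4,"dy":6.4,"dz":1.2,"drx":-0.12,"dry":-0.1},
    {"dx":3.6,"dy":9.6,"dz":2,"drx":-0.18,"dry":-0.15},
    {"dx":4.5,"dy":12.52,"dz":2.88,"drx":-0.235,"dry":-0.202},
    {"dx":4.5,"dy":12.52,"dz":2.88,"drx":-0.235,"dry":-0.202},
  ],
)

```text
t: 8.65
ee_pos: [0.5341, 0.2052, 0.2825]
tool_rot: [0.258, 0.061, 0.925, 0.274]
force: [-1.1, 0.2, -1.0]
opening: 0.0345
grasp_force: 60.3
```

```bash
python3 -c "
from h import *
goal(.0)
from cell import arm; print(np.round(arm.sense()['joint_pos'],2))"
```

```text
goal [0.562 0.239 0.236]
shift [0.0055 0.0028 0.064 ] 0.064 turn [-0.004 -0.019 -0.   ] F [-1.1  0.2 -1. ] open 0.0345 t 8.65
[-0.18 -0.84 -0.74  1.14  0.59  0.11]
```

Call:
drive_effector(
  steps=[
    {"dx":0.4,"dy":0.2,"dz":3,"dry":-0.01},
    {"dx":0.8,"dy":0.4,"dz":6.4,"dry":-0.015},
    {"dx":1.1,"dy":0.6,"dz":10,"dry":-0.015},
    {"dx":1.1,"dy":0.6,"dz":12.4,"dry":-0.015},
    {"dx":1.1,"dy":0.6,"dz":12.4,"dry":-0.015},
  ],
)

```text
t: 9.15
ee_pos: [0.5619, 0.2377, 0.2409]
tool_rot: [0.266, 0.062, 0.923, 0.272]
force: [-0.8, 0.3, -1.2]
opening: 0.035
grasp_force: 60.2
```

```bash
python3 - <<'E'
from h import *
from cell import arm
goal(0); print(np.round(arm.sense()['joint_pos'],3))
for n in("scene","top"):
    f=arm.grab_frame(n);cv2.imwrite(f"pics/{n}3.png",f["pixels"]);np.savez(n+"3.npz",**f)
a=cv2.imread("pics/top3.png")[110:260,180:330];b=cv2.imread("pics/scene3.png")[60:210,320:470]
cv2.imwrite("pics/crop3.png",cv2.resize(np.hstack([a,b]),None,fx=2.6,fy=2.6,interpolation=cv2.INTER_CUBIC))
E
```

```text
goal [0.562 0.239 0.236]
shift [ 0.0029 -0.0015  0.0045] 0.006 turn [-0.006 -0.    -0.   ] F [-0.8  0.3 -1.2] open 0.035 t 9.15
[-0.085 -0.777 -0.797  0.953  0.537  0.218]
```

View pics/crop3.png

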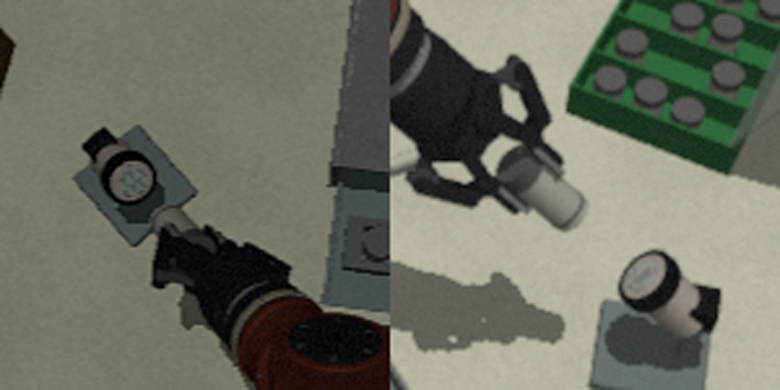

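The scene crop shows the pot tipped in the fingers. Its axis runs from (517,165) to (572,212) and carries on to the lens at (650,280). I'll check the numbers from the depth clouds and let it settle.

To row units: 0.004 m is 0.8, 0.002 m is 0.4.

Call:
drive_effector(
  steps=[
    {"dx":0.4,"dy":-0.2,"dz":0.8},
    {"dx":0.4,"dy":-0.2,"dz":0.8},
    {"dx":0.4,"dy":-0.2,"dz":0.8},
    {"dx":0.4,"dy":-0.2,"dz":0.8},
  ],
)

```text
t: 9.65
ee_pos: [0.5631, 0.2391, 0.2391]
tool_rot: [0.268, 0.062, 0.922, 0.272]
force: [-0.1, -0.2, -0.7]
opening: 0.0349
grasp_force: 60.2
```

```bash
python3 - <<'E'
from h import *
from cell import arm
goal(0); s=arm.sense(); print(np.round(s['qvel'],3)); Rt=rot(s["tool_rot"])
from scipy.optimize import least_squares
A=[]
for n in("scene","top"):
    w=cloud(arm.grab_frame(n)).reshape(-1,3); q=(w-s["ee_pos"])@Rt
    m=(abs(q[:,1])<.03)&(abs(q[:,0])<.03)&(q[:,2]>.008)&(q[:,2]<.06); Q=q[m]; print(n,m.sum(),Q.min(0).round(3),Q.max(0).round(3)); A.append(Q[Q[:,2]<.04])
Q=np.vstack(A)
r=least_squares(lambda p:np.hypot(Q[:,0]-p[0]-p[2]*Q[:,2],Q[:,1]-p[1]-p[3]*Q[:,2])-.018,np.zeros(4),loss="soft_l1",f_scale=.002).x
print("axis in tool: offset",r[:2].round(4),"slope",r[2:].round(3),"rms",len(Q))
d=Rt@np.r_[r[2:],1];d/=np.linalg.norm(d);b=s["ee_pos"]+Rt@np.r_[r[:2]+r[2:]*.043,.043]
print("base",b.round(4),"focus",(L+.1*hz).round(4),"err mm",1e3*np.linalg.norm(b-L-.1*hz),"angle deg",np.degrees(np.arccos(-d@hz)))
w=cloud(dict(np.load("scene3.npz"))); z=w[...,2]; q=w[...,:2]-[.7685,-.064]; X=q@[.991,-.134];Y=q@[.134,.991]
m=(X<-.27)&(X>-.31)&(z>.082)&(z<.094)&(abs(Y)<.12); print("panel",np.median(X[m]))
E
```

```text
goal [0.562 0.239 0.236]
shift [ 0.0027 -0.0016  0.002 ] 0.004 turn [-0.004  0.003 -0.   ] F [-0.1 -0.2 -0.7] open 0.0349 t 9.65
[ 0.002  0.002  0.002 -0.001 -0.002 -0.002]
scene 215 [-0.018 -0.019  0.008] [0.008 0.017 0.045]
top 89 [-0.013 -0.006  0.008] [0.016 0.02  0.045]
axis in tool: offset [ 0.005  -0.0013] slope [0.    0.027] rms 273
base [0.5815 0.2604 0.2063] focus [0.5845 0.2597 0.2052] err mm 3.234266908479275 angle deg 1.34168211669778
panel -0.2852834425902544
```

The base is 3 mm from the focus point, the axis is off by about 1.3°, and the arm is still, so I'll hand in.

Call:
drive_effector(
  steps=[
    {},
    {},
    {},
  ],
)

```text
t: 10.05
ee_pos: [0.563, 0.2392, 0.2387]
tool_rot: [0.268, 0.062, 0.922, 0.272]
force: [0.4, 0.9, -0.4]
opening: 0.0347
grasp_force: 60.2
```

```bash
python3 -c "
from cell import arm; print(arm.sign_off())"
```

```text
the job is handed in; nothing more can be done
None
```

Job handed in at about 10 s, verdict not shown: the drawer is open to its stop and the tall pot is held with its underside to the lens, measured about 3 mm from the focus point and 1.3° off axis.

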